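Close up a row of spacer blocks in the assembly jig and bolt it in

TASK

Push the row of four wooden spacer blocks along the track of the plywood jig, all together as one closed row, until the first block is firmly against the end stop and no gap is left. Then push the steel bolt by its upright knob all the way in across the track, behind the last block, so that the row is locked in. Only push with the fingers: lift or tip no block, and leave the other things on the table where they are.

Things in the scene. Friction and masses are not known exactly. Their poses are not given: they have to be found in the camera images.
- jig: plywood jig fixed on the table. Origin: underside, mid-width of the track, at the bolt's line. y runs along the track to the end stop, x away from the robot, z up. Plank 80 mm wide (x), y -200 to +205 mm, 10 mm thick (track floor z = 10 mm). Two ribs 8 mm high (tops z = 18 mm) at |x| = 19 to 29 mm leave a track 38 mm wide. A wing, 10 mm thick, at x -38 to -124, y -35 to +35 mm carries the bolt
- jig_stop (a point): on the track floor, mid-width, at the face of the end stop (jig y = +185 mm), an upright wooden block 70 mm wide that rises 34 mm above the track floor
- bolt_guide (a point): centre of the top of the bolt's fixed dark steel guide on the wing, at jig x = -36, y = 0, z = 39 mm; the guide is 20 mm (x) by 28 mm (y)
- bolt (a joint): round steel bolt, 12 mm thick, axis at jig y = 0, z = 28 mm, sliding along jig +x. 0 = open (nose at x = -22 mm, clear of the blocks' way), 0.040 m = fully in (nose at x = +18 mm, across the track). About 1.5 N friction, stays where left, rigid stops at both ends. A closed-up row at the end stop ends 3 mm before the bolt; otherwise the bolt runs into the last block
- bolt_knob (a point): on the axis of the bolt's upright steel knob, at jig z = 46 mm. The knob is a post 14 mm thick from z = 14 to 46 mm with a 20 mm wide head up to z = 61 mm; it stands at jig x = -93 mm with the bolt open, -53 mm with it fully in. To close, push it along jig +x
- block_1: light wooden spacer block with a dark dowel plug in its top, 36 mm (x, across the track) x 44 mm (y, along it) x 30 mm high, 40 to 70 g; number 1 counted from the end stop. Origin: centre of its underside, axes as the jig's. At the start it touches its neighbours; home, its centre is at jig y = 163 mm.
- block_2: light wooden spacer block with a dark dowel plug in its top, 36 mm (x, across the track) x 44 mm (y, along it) x 30 mm high, 40 to 70 g; number 2 counted from the end stop. Origin: centre of its underside, axes as the jig's. At the start it touches its neighbours; home, its centre is at jig y = 119 mm.
- block_3: light wooden spacer block with a dark dowel plug in its top, 36 mm (x, across the track) x 44 mm (y, along it) x 30 mm high, 40 to 70 g; number 3 counted from the end stop. Origin: centre of its underside, axes as the jig's. At the start it touches its neighbours; home, its centre is at jig y = 75 mm.
- block_4: light wooden spacer block with a dark dowel plug in its top, 36 mm (x, across the track) x 44 mm (y, along it) x 30 mm high, 40 to 70 g; number 4 counted from the end stop, the last one, which is pushed. Origin: centre of its underside, axes as the jig's. At the start it touches its neighbours; home, its centre is at jig y = 31 mm.
- paint_pot_1: little paint pot with a white ribbed lid, 36 mm across, 38 mm high, standing on the table beyond the jig; to be left alone. Origin: centre of its underside.
- paint_pot_3: little paint pot with a white ribbed lid, 34 mm across, 41 mm high, standing on the table beyond the jig; to be left alone. Origin: centre of its underside.
- eraser: eraser in a card sleeve, 20x42x12 mm, lying on the table on the near side of the jig; to be left alone. Origin: centre of its underside.
- glue_stick: glue stick lying on its side, 23 mm thick, 103 mm long, on the table on the near side of the jig; to be left alone. Origin: centre of its underside.
- offcut_4: wood offcut, 24x24x18 mm, on the table beyond the jig; to be left alone. Origin: centre of its underside.
- offcut_1: wood offcut, 18x45x12 mm, on the table beyond the jig; to be left alone. Origin: centre of its underside.
There are look-alikes about, which are no part of the job. What is shaped like the block_3 but pink is not meant.

How it is judged:
By the outcome, as a careful person would: the job done as asked, in the order asked, and still so for the second after the job is handed in, with the robot touching nothing.
It also fails if it takes over 48 s, if anything falls off the work surface, if the arm or the gripper's body presses on something with over 40 N, if the wrist force passes 120 N, or if a joint passes its speed limit or range.

ROBOT

A 6-joint arm with a two-finger parallel gripper is mounted at the origin on a cart in front of the work surface, level with it; the furniture and walls round the work are solid. World frame = base frame: x ahead of the robot, y to its left, z up, the work surface at z = 0. Lengths are in m, angles in degrees, forces in N, time in s.
With the tool pointing down it reaches from about 0.275 to 0.725 m from the base axis. Payload 15.9 kg.
Tool frame: the origin (TCP) lies midway between the tips of the shut fingers; the grasp point (between the pads) lies bot.grasp_offset behind it (bot.grasp_offset is the distance from the TCP to the grasp point, in m); z points along the fingers, y is the line along which they close (so a half turn about z gives the same grasp; the last joint's range is limited). The gripper opens to 85 mm and grips with 20 to 120 N. Pads are 22 mm wide; open, the fingers measure 114 mm over their backs; the gripper's body (76 mm by 85 mm) begins 54 mm behind the grasp point. The pads swing forward as they close: fully open they stand 13 mm farther back than shut.
Start: joints at [-75.172, 12.198, -1.971, 75.831, 0, 90], TCP at [0.128, -0.483, 0.202] pointing down, gripper open.
Joint ranges: [-170.91, 170.91], [-42.67, 98.43], [-65.05, 77.54], [-120.47, 116.71], [-90, 82.35], [-180, 180]. Speed limits (degrees/s): [108.29, 108.29, 136.94, 147.25, 180, 180].

INTERFACE

Orientations are given as [roll, pitch, yaw] about the fixed x, y, z axes, in that order (R = Rz(yaw) Ry(pitch) Rx(roll)).
In Python, from plant import state, vision, bot gives the robot as it stands.
- The arm moves only by the tool send_rows, never from a script. Its argument "series" is a list that holds one entry, the list of rows, each a list of 7 numbers: the shift along the tool's x, y, z in cm, then the turn, a rotation vector about the tool's x, y, z in rad, then the finger opening in cm, from 0 to 8.54. In form: [[[tx, ty, tz, ax, ay, az, grip], ...]]. A call has 1 to 8 rows; each row is the pose to reach, as a shift and turn from the pose commanded when the call began, along the tool's axes at that moment; what a row does not reach only later rows make up. A row lasts 1/10 s, in which the tool goes at most 50 mm and 8.59 degrees, less where a joint would pass 70% of its speed; a pose out of reach is approached as far as the arm can. A call with a gripper value outside its range is refused whole. The fingers move at their own pace and stop on an object; "grip_force" is the grip in N (left out, the last holds). Time passes only in rows, so rows that repeat a pose let the fingers close. It gives the time, the measured TCP pose, the force, the opening and the grip force at its end, in the units of the state.
- state(): the state, without advancing time (a new reading comes with each control period).
- vision.camera(name): name is "scene" or "side" or "wrist"; returns the picture (384x512x3 uint8, blue, green, red); there is no depth.
- vision.camera_params(name): a dict with "vfov" (degrees; the focal length in pixels is half the picture's height over the tangent of half this angle, whatever the lens; pixels are square), "cx", "cy" (the principal point, pixels), "k1" (the pictures are not rectified: a ray, as slopes to the right and down, at radius r is drawn at 1 + k1 r^2 times it, then the intrinsics apply), "view" (4x4, takes a point from world to camera coordinates). Camera axes: x right, y down, z forward; pixel columns grow to the right and rows downward; lengths in m; the calibration is good to about 2 mm. A picture is of the moment at which its call begins: read the wrist's pose just before it. camera_params takes no time and is no camera call; for the wrist camera it gives the pose at the moment of the call.
- bot.sign_off(): hands the job in; it is judged then, once.
Trained networks look in the newest picture that a camera, given by its name, has taken for a name from the list of things; names that differ only in an ending like _2 or _b are one class to them, and where a whole thing is asked for, a point or a joint stands for the part that bears it (a point fixed in the world has none). Each returns a list of dicts, best first, with "confidence" (0 to 1); they miss things now and then, are a little off and sometimes report something else, mostly with a low value. They report only what shows in the picture. A call takes as long as a camera call. They do not tell look-alikes from the thing itself.
- vision.spot_in(query, camera): "bbox" ([left, top, right, bottom] as shares, 0 to 1, of the picture: columns of its width, rows of its height, round what is visible of it).
The state is a dict: "t": time; "joints": joint angles; "joint_vel": joint speeds; "joint_torque": joint torques, N m; "ee_pos": TCP position; "orientation": TCP orientation; "ft_force": force on the tool from outside, world axes, zero at the start; "torque": the same for the moment, N m; "opening": opening from 0.0 (shut) to 1.0 (fully open); "gripper_force": force on a finger pad.
Only numpy, scipy, OpenCV 4.12 (cv2) and the standard library are available. Lean on these libraries where they do the work, as an engineer would, in place of code of your own. Each camera call takes 0.05 s, during which the arm holds its last target. There are 200 camera calls.

## Working session

There is one attempt and no reset: what is moved stays moved. The work goes in short steps, Python scripts to look and compute and a tool call to move; the robot and the scene stay as the last step left them, time stands still between calls to the robot, and variables do not carry over. Pictures are saved under pics/ and viewed, at most 10 in all, crops included, and the job is handed in when it is done.

Besides the shell and the picture viewer there is one more tool, called as name(argument=value, ...), one argument or row to a line, values as JSON. send_rows: Moves the arm, as the interface text tells. Its arguments: {"type":"object","properties":{"series":{"type":"array"},"grip_force":{"type":"number"}},"required":["series"]}

```bash
mkdir -p pics; ls; python3 - <<'E'
from plant import state,vision,bot
import cv2,numpy as np
print(state(),bot.grasp_offset)
for n in("scene","side"):
    cv2.imwrite(f"pics/{n}0.png",vision.camera(n)); p=vision.camera_params(n);print(n,p)
    for q in("block_1","bolt_guide","bolt_knob","jig","jig_stop"):
        for d in vision.spot_in(q,n)[:6]: print(q,round(d['confidence'],2),np.round(np.array(d['bbox'])*[512,384,512,384]))
E
```

```text
pics
{'t': 0.0, 'joints': array([-7.51708497e+01,  1.22262499e+01, -2.01001415e+00,  7.58302997e+01,
       -1.65949723e-03,  8.99984149e+01]), 'joint_vel': array([-0.03728806,  0.03612114, -0.03038775, -0.07785195,  0.04656221,
        0.01165053]), 'joint_torque': array([ 4.07118947e-03, -6.86157274e+01,  4.87123847e+01,  1.73719134e-02,
        4.48721394e-04, -2.02741222e-05]), 'ee_pos': array([ 0.12786133, -0.4829798 ,  0.20099127]), 'orientation': array([-1.79933436e+02,  1.65765464e-03,  1.48307373e+01]), 'ft_force': array([ 0.10112344, -0.3898828 , -0.36386394]), 'torque': array([ 0.00345648, -0.02944066, -0.00679378]), 'gripper_force': 0.0, 'opening': 0.9961313226000627} 0.0187
scene {'vfov': 48.80074629507329, 'cx': 261.71797418518935, 'cy': 192.6966241561708, 'k1': -0.005346818359813687, 'view': array([[-0.58511465, -0.81078735, -0.01627042,  0.38302099],
       [-0.62568954,  0.46411846, -0.62698217,  0.39564856],
       [ 0.51590061, -0.35667623, -0.77886368,  0.77829434],
       [ 0.        ,  0.        ,  0.        ,  1.        ]])}
block_1 0.93 [239. 265. 259. 289.]
b
[... 370 characters left out ...]
6. 205. 282. 226.]
side {'vfov': 43.294022436519306, 'cx': 257.27278458950065, 'cy': 194.65165887353976, 'k1': -0.03196411139089395, 'view': array([[ 0.97932047, -0.20182957, -0.01400847, -0.58329798],
       [-0.11074626, -0.47684252, -0.87198422,  0.15952079],
       [ 0.16931237,  0.85550338, -0.48933351,  0.93349328],
       [ 0.        ,  0.        ,  0.        ,  1.        ]])}
block_1 0.92 [259. 215. 277. 236.]
block_1 0.85 [175. 188. 195. 211.]
block_1 0.81 [172. 260. 197. 289.]
block_1 0.52 [254. 195. 270. 206.]
block_1 0.49 [252. 184. 266. 194.]
block_1 0.44 [258. 205. 272. 217.]
bolt_knob 0.69 [216. 208. 261. 226.]
jig 0.89 [206. 169. 301. 287.]
jig_stop 0.68 [210. 170. 300. 289.]
```

```bash
python3 - <<'E'
import cv2
a=cv2.imread("pics/scene0.png")[130:310,150:390];cv2.imwrite("pics/sc.png",cv2.resize(a,None,fx=3.3,fy=3.3,interpolation=2))
a=cv2.imread("pics/side0.png")[150:310,150:350];cv2.imwrite("pics/si.png",cv2.resize(a,None,fx=3.7,fy=3.7,interpolation=2))
E
```

```text
(no output)
```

View pics/sc.png

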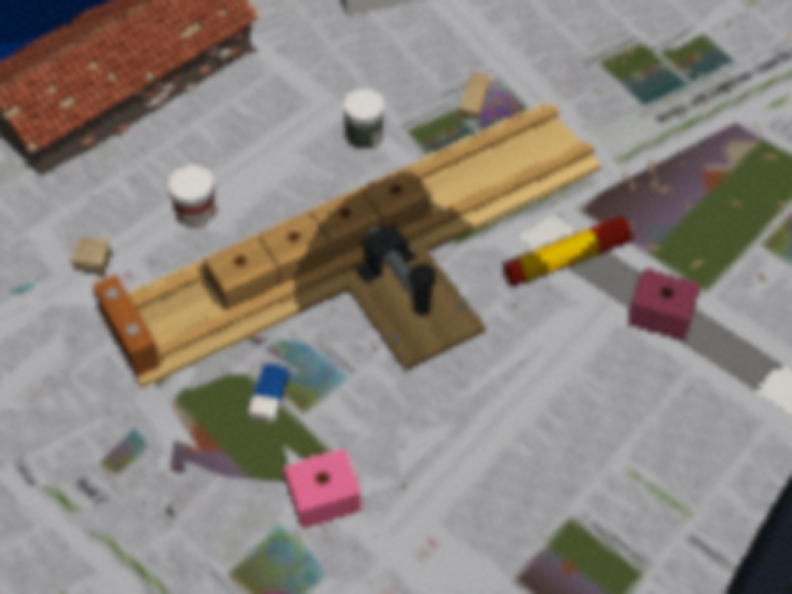

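View pics/si.png

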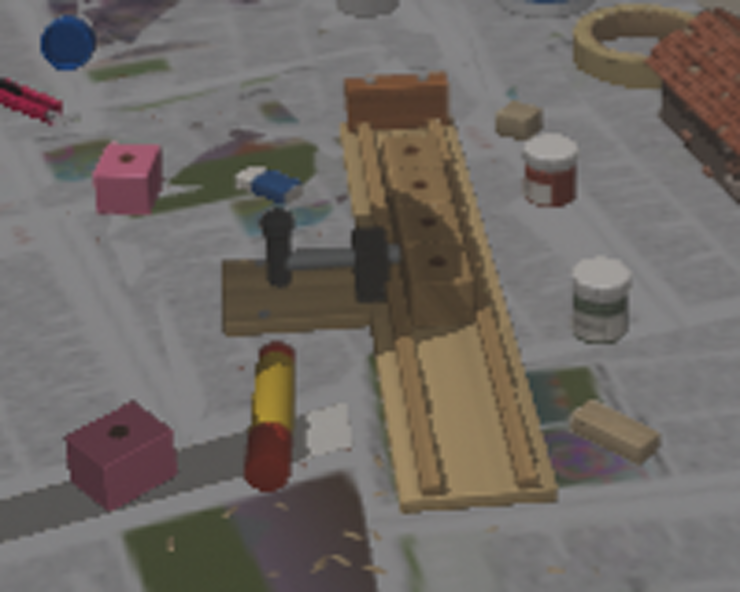

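The scene view shows the jig with the stop at crop (125,320), plugs at (240,261)…(395,190), the knob at (423,272) and the wing corners. The side view shows the same parts, and the two pink blocks are decoys. Next I fit the jig pose to both views.

```bash
cat > h.py <<'E'
import numpy as np
from plant import state,vision,bot
def proj(p,P):
    P=np.atleast_2d(P);c=P@p['view'][:3,:3].T+p['view'][:3,3]
    s=c[:,:2]/c[:,2:];s=s*(1+p['k1']*(s**2).sum(1,keepdims=True))
    return s*192/np.tan(np.radians(p['vfov']/2))+[p['cx'],p['cy']]
def jw(q,P):
    a=np.radians(q[2]);R=np.array([[np.cos(a),-np.sin(a),0],[np.sin(a),np.cos(a),0],[0,0,1]])
    return np.atleast_2d(P)@R.T+[q[0],q[1],q[3]]
E
python3 - <<'E'
from h import *
from scipy.optimize import least_squares
def pts(s):return np.array([[-93,0,61],[-124,-35,10],[-124,35,10],[-40,-200,10],[40,-200,10]]+[[0,s-44*i,40] for i in range(4)])/1000
sc=np.array([[423,270],[484,327],[407,362],[600,153],[555,107],[240,261],[293,237],[345,213],[395,190]])/3.3+[150,130]
si=np.array([[277,213],[224,325],[222,262],[402,500],[555,488],[410,150],[419,184],[428,221],[437,262]])/3.7+[150,150]
pa,pb=vision.camera_params("scene"),vision.camera_params("side")
def f(v):
    W=jw(v[:4],pts(v[4]));return np.r_[proj(pa,W)-sc,proj(pb,W)-si].ravel()
for g in(-30,0,30):
    r=least_squares(f,[.5,0,g,0,100],loss='soft_l1');print(r.cost,r.x)
print(np.round(r.fun.reshape(-1,2),1))
q=r.x
for n,P in dict(stop=[0,.185,.01],guide=[-.036,0,.039],knob=[-.093,0,.046],b4back=[0,(q[4]-154)/1000,.02],pushstart=[0,(q[4]-190)/1000,.03]).items():print(n,jw(q,P))
E
```

```text
13.740005944085663 [ 6.22215743e-01  3.21373437e-02 -5.55926157e+00 -3.23661968e-04
  1.01766353e+02]
13.740005944082506 [ 6.22215743e-01  3.21373437e-02 -5.55926045e+00 -3.23662138e-04
  1.01766354e+02]
13.740005944085382 [ 6.22215743e-01  3.21373437e-02 -5.55926153e+00 -3.23662012e-04
  1.01766353e+02]
[[ 0.1  0.3]
 [ 0.4 -1.7]
 [-1.1  0.3]
 [ 0.1  1.8]
 [-3.6 -3.1]
 [-0.5 -1. ]
 [-0.5 -1.2]
 [-0.7 -1.1]
 [-0.7 -1.1]
 [-2.3  0.4]
 [-0.7  0.3]
 [-0.8 -0.3]
 [-0.9  0.5]
 [ 0.8  0.2]
 [-0.   0.4]
 [-0.3  0.5]
 [-0.4  0.5]
 [-0.3  0.1]]
stop [[0.64013766 0.2162672  0.00967634]]
guide [[0.58638507 0.03562485 0.03867634]]
knob [[0.52965317 0.04114674 0.04567634]]
b4back [[ 0.6171556  -0.01985062  0.01967634]]
pushstart [[ 0.61366809 -0.0556813   0.02967634]]
```

send_rows(
  series=[
    [[58,-29.2,0,0,0,-1.215,0],[58,-29.2,0,0,0,-1.215,0],[58,-29.2,0,0,0,-1.215,0],[58,-29.2,0,0,0,-1.215,0],[58,-29.2,0,0,0,-1.215,0],[58,-29.2,0,0,0,-1.215,0],[58,-29.2,0,0,0,-1.215,0],[58,-29.2,0,0,0,-1.215,0]],
  ],
)

```text
t: 1.4
ee_pos: [0.4286, -0.2163, 0.2018]
orientation: [180.0, 0.0, 83.9]
ft_force: [0.5, -1.2, -0.1]
opening: 0.001
gripper_force: 0.0
```

```bash
cat > rel.py <<'E'
import sys
from h import *
from scipy.spatial.transform import Rotation as Ro
def rel(q,jx,jy,z,s=None):
    "tool-axes shift (cm) and turn to TCP at jig x,y (mm), world z (mm), tool x along jig y"
    s=s or state();R=Ro.from_euler('xyz',s['orientation'],degrees=True)
    P=jw(q,[jx/1000,jy/1000,0])[0];P[2]=z/1000
    T=Ro.from_euler('xyz',[180,0,90+q[2]],degrees=True)
    return np.round(R.inv().apply(P-s['ee_pos'])*100,2),np.round((R.inv()*T).as_rotvec(),3)
Q=[.6222,.0321,-5.56,0]
if __name__=="__main__":
    s=state();print(s['t'],s['ee_pos'],s['orientation'],s['opening'],s['ft_force'])
    print(rel(Q,*map(float,sys.argv[1:4])))
E
python3 rel.py 0 -85 200
```

```text
1.4 [ 0.42863822 -0.21631652  0.20175131] [1.7996598e+02 1.6979022e-02 8.3943920e+01] 0.0006149870761432396 [ 0.50385261 -1.24213901 -0.14387919]
(array([18.25, 16.7 ,  0.18]), array([ 0.001,  0.   , -0.009]))
```

send_rows(
  series=[
    [[18.2,16.7,0,0,0,-0.009,0],[18.2,16.7,0,0,0,-0.009,0],[18.2,16.7,0,0,0,-0.009,0],[18.2,16.7,0,0,0,-0.009,0],[18.2,16.7,0,0,0,-0.009,0],[18.2,16.7,0,0,0,-0.009,0],[18.2,16.7,0,0,0,-0.009,0]],
  ],
)

```text
t: 2.1
ee_pos: [0.6139, -0.0551, 0.2007]
orientation: [-179.9, 0.0, 84.2]
ft_force: [-0.2, -0.6, -0.2]
opening: -0.001
gripper_force: 0.0
```

```bash
python3 rel.py 0 -85 80; python3 - <<'E'
from h import *
import cv2
from rel import Q
p=vision.camera_params("wrist");a=vision.camera("wrist")
a=cv2.resize(a,None,fx=1.5,fy=1.5)
for P in [[0,-52.2,40],[-18,-52.2,40],[18,-52.2,40],[-93,0,61],[-40,-200,10],[40,-200,10],[0,101.8,40],[-36,0,39],[0,-30.2,40],[-124,35,10],[-124,-35,10],[0,185,44]]:
    u=proj(p,jw(Q,np.array(P)/1000))[0];print(P,u*1.5)
    if abs(u).max()<2000: cv2.circle(a,tuple(int(x*1.5) for x in u),3,(0,255,0),1)
cv2.imwrite("pics/w1.png",a)
E
```

```text
2.1 [ 0.61387119 -0.05508584  0.20072219] [-1.79938706e+02  7.91073328e-03  8.41918257e+01] -0.0012309612896090761 [-0.23997855 -0.6040837  -0.22853273]
(array([ 0.26, -0.  , 12.07]), array([-0.001,  0.   , -0.004]))
[0, -52.2, 40] [377.17803075 190.73204774]
[-18, -52.2, 40] [349.32498714 190.86706718]
[18, -52.2, 40] [405.04045871 190.64533446]
[-93, 0, 61] [218.22459559 107.20672466]
[-40, -200, 10] [327.49421899 376.43676805]
[40, -200, 10] [429.20474243 376.1296503 ]
[0, 101.8, 40] [375.91212257 -71.68936335]
[-36, 0, 39] [319.08170063 107.09912753]
[0, -30.2, 40] [377.00531781 155.98280995]
[-124, 35, 10] [192.18732086  57.77113782]
[-124, -35, 10] [200.67452131 163.00657108]
[0, 185, 44] [ 375.19462515 -224.45755137]
```

View pics/w1.png

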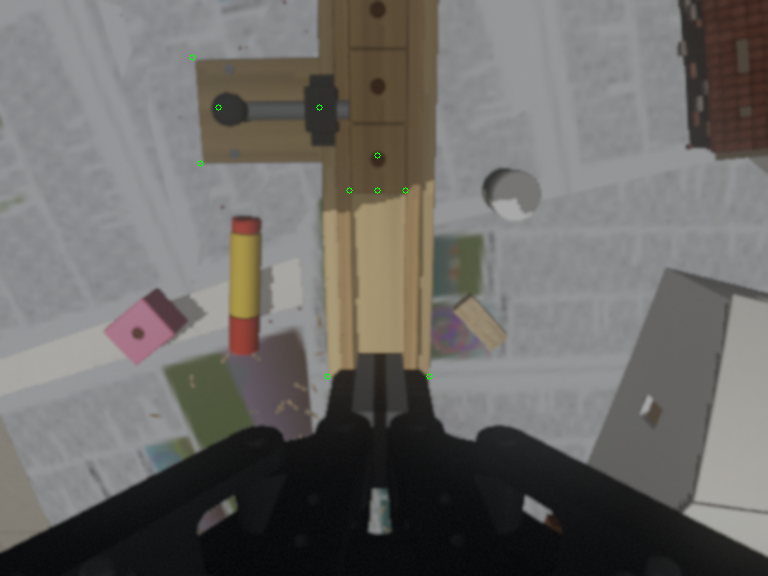

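The wrist view confirms the pose: the row's back edge is at (377,192), the knob at (229,108) and the track centre near x=378. I'll descend behind block 4.

send_rows(
  series=[
    [[0.2,0,5,0,0,-0.004,0],[0.2,0,10,0,0,-0.004,0],[0.2,0,14,0,0,-0.004,0],[0.2,0,16.5,0,0,-0.004,0],[0.2,0,17.6,0,0,-0.004,0],[0.2,0,17.6,0,0,-0.004,0],[0.2,0,17.6,0,0,-0.004,0]],
  ],
)

```text
t: 2.85
ee_pos: [0.6145, -0.0544, 0.0272]
orientation: [179.9, 0.0, 84.3]
ft_force: [0.1, -0.6, 0.1]
opening: -0.001
gripper_force: 0.0
```

```bash
python3 rel.py 0 -63 24; python3 rel.py 0 -2 24
```

```text
2.85 [ 0.61448936 -0.054399    0.02719961] [1.79886549e+02 1.80812516e-03 8.42903179e+01] -0.0005731955329491565 [ 0.05483584 -0.64901409  0.06075175]
(array([ 2.38, -0.08,  0.32]), array([ 0.002,  0.   , -0.003]))
2.85 [ 0.61448936 -0.054399    0.02719961] [1.79886549e+02 1.80812516e-03 8.42903179e+01] -0.0005731955329491565 [ 0.05483584 -0.64901409  0.06075175]
(array([ 8.48, -0.09,  0.32]), array([ 0.002,  0.   , -0.003]))
```

send_rows(
  series=[
    [[0.8,0,0,0,0,0,0],[1.4,0,0,0,0,0,0],[1.9,0,0,0,0,0,0],[2.3,0,0,0,0,0,0],[2.6,0,0,0,0,0,0],[3.0,0,0,0,0,0,0],[3.4,0,0,0,0,0,0],[3.8,0,0,0,0,0,0]],
  ],
)

```text
t: 3.65
ee_pos: [0.6176, -0.0157, 0.0255]
orientation: [-180.0, -0.0, 84.3]
ft_force: [-0.3, -0.3, 0.1]
opening: 0.004
gripper_force: 0.0
```

send_rows(
  series=[
    [[0.4,0,0,0,0,0,0],[0.8,0,0,0,0,0,0],[1.2,0,0,0,0,0,0],[1.6,0,0,0,0,0,0],[2.0,0,0,0,0,0,0],[2.4,0,0,0,0,0,0],[2.8,0,0,0,0,0,0],[3.2,0,0,0,0,0,0]],
  ],
)

```text
t: 4.45
ee_pos: [0.6207, 0.0162, 0.0255]
orientation: [-180.0, -0.0, 84.3]
ft_force: [-0.2, -0.8, 0.6]
opening: -0.003
gripper_force: 0.0
```

```bash
python3 rel.py 0 -2 24;  python3 - <<'E'
from h import *
import cv2
a=vision.camera("scene")[130:310,150:390];cv2.imwrite("pics/s2.png",cv2.resize(a,None,fx=3.3,fy=3.3,interpolation=2))
E
```

```text
4.45 [0.62073655 0.0161648  0.02549257] [-1.79997357e+02 -4.44071459e-04  8.43282646e+01] -0.0034336766765879086 [-0.24292698 -0.79156418  0.55525374]
(array([ 1.4 , -0.01,  0.15]), array([-0.   , -0.   , -0.002]))
```

View pics/s2.png

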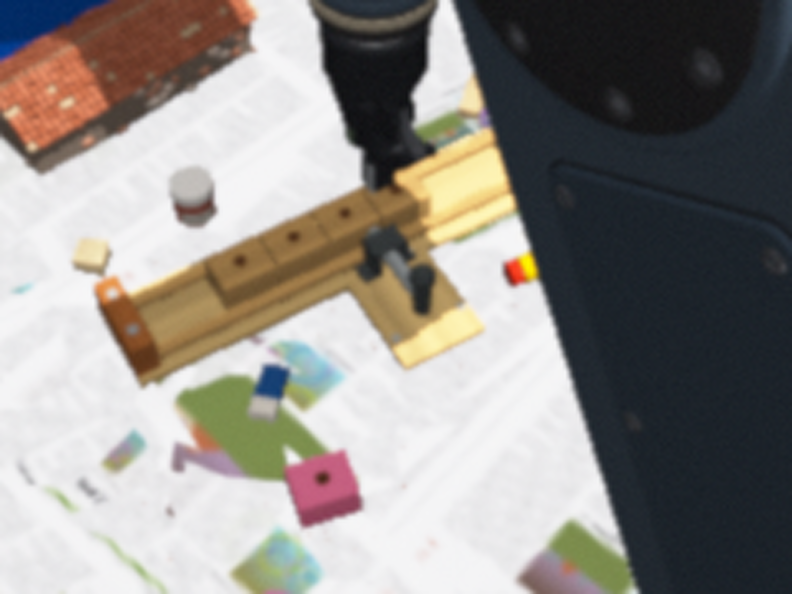

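The row has not moved: the plugs are still at (240,261) to (345,213), and the finger seems to be over block 4 at (385,180) with no force. I'll check this in the side view.

```bash
python3 - <<'E'
from h import *
import cv2
s=state();P=s['ee_pos'];print(P)
b=vision.camera("side");a=vision.camera("scene")
out=[]
for n,im,o in(("scene",a,(210,130)),("side",b,(190,150))):
    u=proj(vision.camera_params(n),[P,P+[0,0,.03]]);print(n,u)
    c=cv2.resize(im[o[1]:o[1]+110,o[0]:o[0]+100],None,fx=4,fy=4,interpolation=2)
    for v in u: cv2.circle(c,tuple(int(x) for x in (v-o)*4),4,(0,255,0),1)
    out.append(c)
cv2.imwrite("pics/x3.png",np.hstack(out))
E
```

```text
[0.62082546 0.01669299 0.02550496]
scene [[264.01324322 192.28666117]
 [263.86747439 184.69108591]]
side [[267.01899249 222.81107653]
 [266.96099521 210.87881678]]
```

View pics/x3.png

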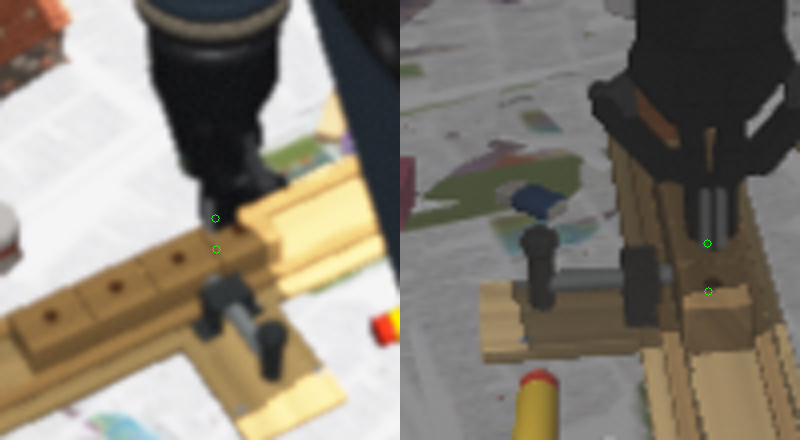

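The projected TCP, lower dot at (708,291), lies about 27 mm below the real fingertip at (712,247). So the fingers passed above the blocks without touching them. I'll back off and go lower.

send_rows(
  series=[
    [[-2,0,0,0,0,0,0],[-4.5,0,0,0,0,0,0],[-7,0,0,0,0,0,0],[-7.5,0,0,0,0,0,0],[-7.5,0,0.8,0,0,0,0],[-7.5,0,1.6,0,0,0,0],[-7.5,0,2,0,0,0,0],[-7.5,0,2,0,0,0,0]],
  ],
)

```text
t: 5.4
ee_pos: [0.6127, -0.058, 0.0044]
orientation: [-179.9, -0.0, 84.4]
ft_force: [0.0, 1.1, -0.1]
opening: 0.004
gripper_force: 0.0
```

```bash
python3 - <<'E'
from h import *
import cv2
s=state();P=s['ee_pos'];print(P,s['ft_force'])
b=vision.camera("side");a=vision.camera("scene")
out=[]
for n,im,o in(("scene",a,(230,120)),("side",b,(190,150))):
    u=proj(vision.camera_params(n),[P,P+[0,0,.03]])
    c=cv2.resize(im[o[1]:o[1]+110,o[0]:o[0]+100],None,fx=4,fy=4,interpolation=2)
    for v in u: cv2.circle(c,tuple(int(x) for x in (v-o)*4),4,(0,255,0),1)
    out.append(c); print(n,(u-o)*4+[400*(n=="side"),0])
cv2.imwrite("pics/x4.png",np.hstack(out))
E
```

```text
[ 0.61267952 -0.05797305  0.00440967] [ 0.02432224  1.07650429 -0.06957245]
scene [[235.712371   264.33264308]
 [237.2893591  234.50337184]]
side [[724.73519894 405.23702465]
 [724.74868685 356.57385959]]
```

View pics/x4.png

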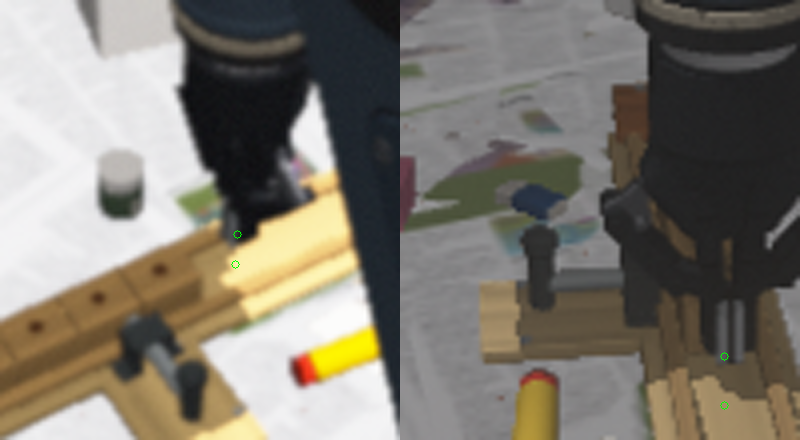

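The tip now shows at z ≈ 32 mm, in the track behind block 4. I'll lower 8 mm and push.

send_rows(
  series=[
    [[0,0,0.8,0,0,0,0],[0.5,0,0.8,0,0,0,0],[1.0,0,0.8,0,0,0,0],[1.5,0,0.8,0,0,0,0],[2.0,0,0.8,0,0,0,0],[2.4,0,0.8,0,0,0,0],[2.7,0,0.8,0,0,0,0],[3.0,0,0.8,0,0,0,0]],
  ],
)

```text
t: 6.3
ee_pos: [0.6164, -0.0289, -0.0024]
orientation: [180.0, 0.0, 84.3]
ft_force: [-0.5, -2.7, 1.2]
opening: 0.001
gripper_force: 1.1
```

send_rows(
  series=[
    [[0.3,0,0,0,0,0,0],[0.6,0,0,0,0,0,0],[0.9,0,0,0,0,0,0],[1.2,0,0,0,0,0,0],[1.5,0,0,0,0,0,0],[1.8,0,0,0,0,0,0],[2.1,0,0,0,0,0,0],[2.4,0,0,0,0,0,0]],
  ],
)

```text
t: 7.1
ee_pos: [0.6187, -0.0049, -0.0024]
orientation: [180.0, 0.0, 84.3]
ft_force: [-0.3, -4.4, 2.6]
opening: 0.002
gripper_force: 2.0
```

```bash
python3 rel.py 0 -2 -4;  python3 - <<'E'
from h import *
import cv2
s=state();P=s['ee_pos']
b=vision.camera("side");a=vision.camera("scene")
out=[]
for n,im,o in(("scene",a,(170,130)),("side",b,(200,150))):
    c=cv2.resize(im[o[1]:o[1]+130,o[0]:o[0]+130],None,fx=3,fy=3,interpolation=2);out.append(c)
cv2.imwrite("pics/x5.png",np.hstack(out))
E
```

```text
7.1 [ 0.61870951 -0.00491205 -0.00243755] [1.79994212e+02 7.05091609e-03 8.43258077e+01] 0.001534071365166217 [-0.34522699 -4.40308149  2.60341094]
(array([ 3.52, -0.02,  0.16]), array([ 0.   ,  0.   , -0.002]))
```

View pics/x5.png

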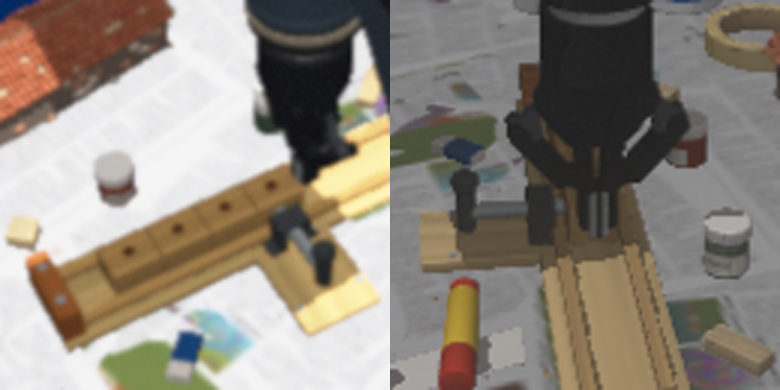

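The row moves as one, with the plugs now at (128,251) to (271,186), and the gap to the stop is closing. I'll keep pushing.

send_rows(
  series=[
    [[0.3,0,0,0,0,0,0],[0.6,0,0,0,0,0,0],[0.9,0,0,0,0,0,0],[1.3,0,0,0,0,0,0],[1.7,0,0,0,0,0,0],[2.1,0,0,0,0,0,0],[2.5,0,0,0,0,0,0],[2.9,0,0,0,0,0,0]],
  ],
)

```text
t: 8.0
ee_pos: [0.6215, 0.0242, -0.0025]
orientation: [-180.0, -0.0, 84.3]
ft_force: [0.8, -1.1, -0.1]
opening: 0.001
gripper_force: 0.7
```

send_rows(
  series=[
    [[0.2,0,0,0,0,0,0],[0.3,0,0,0,0,0,0],[0.4,0,0,0,0,0,0],[0.5,0,0,0,0,0,0]],
  ],
)

```text
t: 8.4
ee_pos: [0.622, 0.0287, -0.0025]
orientation: [-180.0, 0.0, 84.3]
ft_force: [-0.9, -0.9, -1.2]
opening: 0.001
gripper_force: 0.6
```

send_rows(
  series=[
    [[0.1,0,0,0,0,0,0],[0.2,0,0,0,0,0,0],[0.3,0,0,0,0,0,0],[0.3,0,0,0,0,0,0]],
  ],
)

```text
t: 8.8
ee_pos: [0.6221, 0.03, -0.0025]
orientation: [-180.0, 0.2, 84.3]
ft_force: [-1.2, -13.2, 1.5]
opening: -0.003
gripper_force: 6.7
```

```bash
python3 rel.py 0 -2 -4;  python3 - <<'E'
from h import *
import cv2
b=vision.camera("side");a=vision.camera("scene")
out=[]
for n,im,o in(("scene",a,(170,130)),("side",b,(200,150))):
    c=cv2.resize(im[o[1]:o[1]+130,o[0]:o[0]+130],None,fx=3,fy=3,interpolation=2);out.append(c)
cv2.imwrite("pics/x6.png",np.hstack(out))
E
```

```text
8.8 [ 0.62209488  0.02997831 -0.00253872] [-179.99741056    0.18223666   84.25870876] -0.002934909424080602 [ -1.21120303 -13.19701066   1.52450771]
(array([ 0.01, -0.01,  0.15]), array([-0.   ,  0.003, -0.003]))
```

View pics/x6.png

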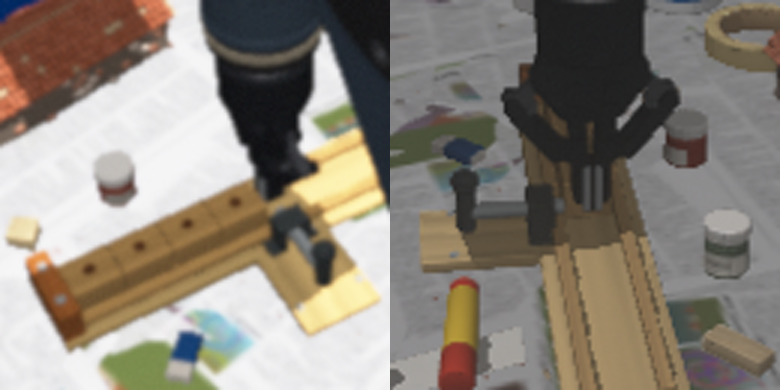

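The row is against the stop: the block 1 plug is at (90,269) with no gap, the force is 13 N and the TCP is at the predicted y. I'll press a bit more, then retreat, rise and move behind the knob.

send_rows(
  series=[
    [[0.15,0,0,0,0,0,0],[0.15,0,0,0,0,0,0],[-0.3,0,0,0,0,0,0],[-1.5,0,0,0,0,0,0],[-3,0,0,0,0,0,0],[-3,0,-4,0,0,0,0],[-3,0,-8,0,0,0,0],[-3,0,-8,0,0,0,0]],
  ],
)

```text
t: 9.7
ee_pos: [0.6223, 0.0009, 0.083]
orientation: [179.6, -0.1, 84.3]
ft_force: [1.4, 0.2, 0.9]
opening: -0.002
gripper_force: 0.0
```

```bash
python3 rel.py -145 0 75
```

```text
9.7 [0.62228299 0.00086912 0.08297034] [ 1.79556068e+02 -5.47337147e-02  8.42909444e+01] -0.0016442314718355475 [1.35251088 0.19532629 0.86970075]
(array([  3.07, -14.82,   0.69]), array([ 0.008, -0.001, -0.003]))
```

send_rows(
  series=[
    [[1,-4,0,0,0,0,0],[2,-8,0,0,0,0,0],[3,-12,0,0,0,0,0],[3.1,-14.6,0,0,0,0,0],[3.1,-14.6,3.5,0,0,0,0],[3.1,-14.6,6,0,0,0,0],[3.1,-14.6,6.8,0,0,0,0],[3.1,-14.6,6.8,0,0,0,0]],
  ],
)

```text
t: 10.5
ee_pos: [0.4764, 0.0467, 0.0089]
orientation: [-179.9, 0.0, 84.3]
ft_force: [1.0, -0.5, 1.4]
opening: 0.001
gripper_force: 0.0
```

```bash
python3 rel.py -115 0 10;  python3 - <<'E'
from h import *
import cv2
b=vision.camera("side");a=vision.camera("scene")
out=[]
for n,im,o in(("scene",a,(170,130)),("side",b,(170,140))):
    c=cv2.resize(im[o[1]:o[1]+130,o[0]:o[0]+130],None,fx=3,fy=3,interpolation=2);out.append(c)
cv2.imwrite("pics/x7.png",np.hstack(out))
E
```

```text
10.5 [0.47637904 0.04668157 0.00885228] [-1.79898086e+02  1.64759486e-02  8.43073687e+01] 0.0010138209951192868 [ 0.98327032 -0.53160858  1.35174165]
(array([-0.03,  3.15, -0.12]), array([-0.002,  0.   , -0.002]))
```

View pics/x7.png

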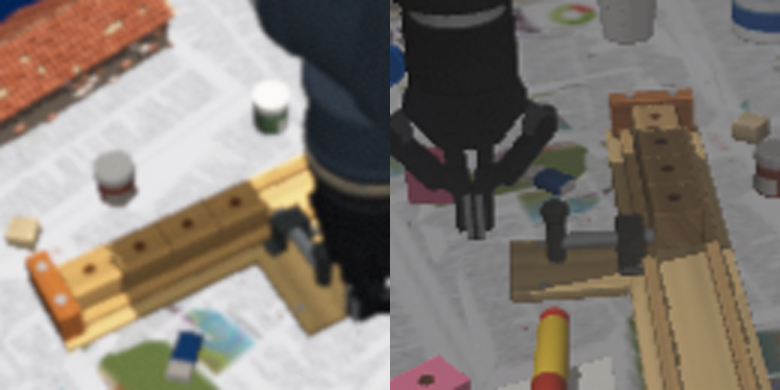

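The fingers are behind the knob, tip at (475,238) and knob at (556,205–258), and the row is still closed. I'll push the bolt.

send_rows(
  series=[
    [[0,1,0,0,0,0,0],[0,1.8,0,0,0,0,0],[0,2.4,0,0,0,0,0],[0,2.9,0,0,0,0,0],[0,3.4,0,0,0,0,0],[0,3.9,0,0,0,0,0],[0,4.4,0,0,0,0,0],[0,4.9,0,0,0,0,0]],
  ],
)

```text
t: 11.4
ee_pos: [0.5261, 0.0423, 0.0095]
orientation: [-180.0, 0.0, 84.3]
ft_force: [-1.5, 0.8, 0.3]
opening: -0.001
gripper_force: 0.9
```

send_rows(
  series=[
    [[0,0.4,0,0,0,0,0],[0,0.8,0,0,0,0,0],[0,1.1,0,0,0,0,0],[0,1.3,0,0,0,0,0],[0,1.5,0,0,0,0,0],[0,1.6,0,0,0,0,0]],
  ],
)

```text
t: 12.0
ee_pos: [0.5419, 0.0407, 0.0095]
orientation: [180.0, 0.0, 84.3]
ft_force: [-1.4, -0.5, 0.8]
opening: 0.0
gripper_force: 0.8
```

send_rows(
  series=[
    [[0,0.2,0,0,0,0,0],[0,0.4,0,0,0,0,0],[0,0.5,0,0,0,0,0],[0,0.6,0,0,0,0,0]],
  ],
)

```text
t: 12.4
ee_pos: [0.546, 0.0403, 0.0093]
orientation: [-179.8, -0.0, 84.3]
ft_force: [-17.6, 2.7, 13.7]
opening: -0.003
gripper_force: 9.0
```

send_rows(
  series=[
    [[0,0.1,0,0,0,0,0],[0,0.2,0,0,0,0,0],[0,0.3,0,0,0,0,0],[0,0.3,0,0,0,0,0]],
  ],
)

```text
t: 12.8
ee_pos: [0.5464, 0.0403, 0.0091]
orientation: [-179.6, -0.0, 84.4]
ft_force: [-32.2, 3.6, 24.1]
opening: -0.007
gripper_force: 16.3
```

send_rows(
  series=[
    [[0,-0.6,0,0,0,0,0],[0,-2,0,0,0,0,0],[0,-4,0,0,0,0,0],[0,-6,0,0,0,0,0],[0,-7,-4,0,0,0,0],[-2,-8,-8,0,0,0,0],[-6,-9,-12,0,0,0,0],[-10,-9,-15,0,0,0,0]],
  ],
)

```text
t: 13.6
ee_pos: [0.4516, -0.0455, 0.1572]
orientation: [179.9, 0.0, 84.4]
ft_force: [2.0, -0.2, -0.3]
opening: -0.002
gripper_force: 0.0
```

```bash
python3 rel.py -115 0 10;  python3 - <<'E'
from h import *
import cv2
b=vision.camera("side");a=vision.camera("scene")
out=[]
for n,im,o in(("scene",a,(170,130)),("side",b,(190,150))):
    c=cv2.resize(im[o[1]:o[1]+130,o[0]:o[0]+130],None,fx=3,fy=3,interpolation=2);out.append(c)
cv2.imwrite("pics/x8.png",np.hstack(out))
E
```

```text
13.6 [ 0.45161128 -0.04549411  0.15720927] [1.79901377e+02 1.59830251e-03 8.44406759e+01] -0.002359292048519418 [ 1.97661217 -0.17140932 -0.30331943]
(array([ 9.38,  4.7 , 14.73]), array([0.002, 0.   , 0.   ]))
```

View pics/x8.png

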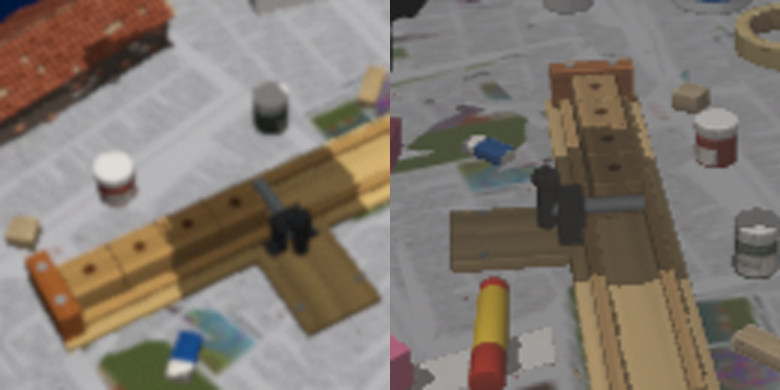

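The bolt lies fully across the track at (615,203), with the knob next to the guide. The row is closed up at the stop and everything else is where it was.

```bash
python3 -c "
from plant import bot;print(bot.sign_off())"
```

```text
the job is handed in; nothing more can be done
None
```

The row of four blocks is closed up against the end stop and the bolt is fully in behind the last block; I handed the job in at about 14 s, with the robot clear of everything.

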